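# Wash the orange cups with the soap tin and brush

## Robot

A 6-joint arm with a two-finger parallel gripper is mounted at the origin on the work surface. World frame = base frame: x ahead of the robot, y to its left, z up, the work surface at z = 0. Lengths are in m, angles in rad, forces in N, time in s.
With the tool pointing down it reaches from about 0.35 to 0.775 m from the base axis. Payload 7.3 kg.
Tool frame: the origin (TCP) lies at the centre of the arm's flange, where the gripper is bolted on; the fingertips stand 178 mm ahead of it and the grasp point (between the pads) lies 159 mm ahead of it; z points along the fingers, y is the line along which they close (so a half turn about z gives the same grasp; the last joint's range is limited). The gripper opens to 92 mm and grips with 3 to 60 N. Pads are 19 mm wide; open, the fingers measure 130 mm over their backs; the gripper's body (75 mm by 190 mm) begins 47 mm behind the grasp point.
Start: joints at [1.034, 0.342, 1.524, -0, 1.275, -0.146], TCP at [0.2, 0.485, 0.405] pointing down, gripper open.
Joint ranges: [-2.53, 2.53], [-0.77, 2.02], [0.04, 2.7], [-1, 4.14], [0.28, 2.66], [-3.11, 3.11]. Speed limits (rad/s): [2.57, 2.57, 3.14, 3.14, 3.14, 3.14].

## Interface

Orientations are given as [roll, pitch, yaw] about the fixed x, y, z axes, in that order (R = Rz(yaw) Ry(pitch) Rx(roll)).
In Python, from cell import robot gives the robot as it stands.
- The arm moves only by the tool nudge_tcp, called after "Emit:" as name(argument=value, ...) on one line, values as JSON. Schema: {"type":"object","properties":{"plan":{"type":"array","items":{"type":"array","items":{"type":"number"},"minItems":6,"maxItems":6},"minItems":1,"maxItems":8},"finger_gap":{"type":"number"},"squeeze":{"type":"number"},"only":{"type":"string"},"quiet":{"type":"boolean"},"lines":{"type":"string"}},"required":["plan"],"additionalProperties":false}. plan is a list of rows, 1 to 8 of them, each of 6 numbers: dx, dy, dz in cm, then a rotation vector rx, ry, rz in units of 0.05 rad; each row shifts and turns the commanded pose from where the row before left it, along the tool's axes as they then stand; what a row does not reach is not made up. A row lasts 1/12 s, in which the tool goes at most 0.0417 m and 0.125 rad, less where a joint would pass 70% of its speed; a pose out of reach is approached as far as the arm can. finger_gap is the finger opening in m, set as the call begins (left out keeps the last). The fingers move at their own pace and stop on an object; squeeze is the grip in N (left out, the last holds). Time passes only in rows, so rows that do not move let the fingers close. The tool returns the time, the measured TCP pose, the force, the opening and the grip force at its end. only (a regular expression) keeps the lines of the reply that match it, lines (a string "A,B") keeps lines A to B, and quiet returns only ok. Input that does not fit is refused with a message, and nothing moves.
- robot.observe(): the state, without advancing time (a new reading comes with each control period).
- robot.read_camera(name): name is "scene" or "top" or "wrist"; returns a dict with "image" (480x640x3 uint8, red, green, blue), "fx", "fy", "cx", "cy" (pixels), "pose" (4x4, takes a point from camera to world coordinates). Camera axes: x right, y down, z forward; pixel columns grow to the right and rows downward; lengths in m; the calibration is good to about 2 mm. A picture is of the moment at which its call begins. There is no depth.
- robot.hand_in(): hands the job in; it is judged then, once.
The state is a dict: "time": time; "qpos": joint angles; "qvel": joint speeds; "joint_efforts": joint torques, N m; "tool_pos": TCP position; "tool_rot": TCP orientation; "contact_force": force on the tool from outside, world axes, zero at the start; "torque": the same for the moment, N m; "opening": finger opening in m; "grip_force": force on a finger pad.
Only numpy, scipy, OpenCV 4.12 (cv2) and the standard library are available. Lean on these libraries where they do the work, as an engineer would, in place of code of your own. Each camera call takes 0.05 s, during which the arm holds its last target. There are 200 camera calls.

## Task

Wash the orange cups standing on the worktop (there may be two or three): pinch the two side buttons of the soap tin's lid to free it, set the lid on the wooden coaster, take the brush from its holder and dip its head into the tin, down close to the soap. Then, with the dipped brush, scrub every cup, the tallest first and the shortest last: right down to the bottom, up over at least half of the cup's height and down to the bottom again. Finally stand the brush back in its holder, head down, and put the lid back on the tin, fully seated with both catches sprung out, leaving all the cups standing upright on the worktop and the other things where they were.

Things in the scene. Friction and masses are not known exactly. Their poses are not given: they have to be found in the camera images.
- tin: Steel soap tin, 116 (x) x 104 (y) x 90 mm high, fixed on the worktop. Origin: centre of its underside, z up. Walls 4 mm; an inward rim 4 mm thick at the very top leaves a mouth 96 (x) x 80 (y) mm. A 20 mm cake of solid soap is fixed on the floor, its top 24 mm above the origin.
- lid: Loose lid of the tin, 0.22 kg. Origin: centre of its plug's flat underside, z up. Plug 91 (x) x 75 (y) x 14 mm, 2.5 mm play a side in the tin's mouth; over it a steel plate 112 x 100 x 5 mm, then a grey housing 46 x 40 mm (19 to 55 mm above the origin) with two black buttons. Seated: origin 76 mm above the tin's, axes in line or half a turn apart. Stands steadily on its plug.
- lid_grip (a point): Point midway between the buttons, 38 mm above the lid's origin. Buttons: on the housing's +y and -y sides (lid axes), 32 (x) x 32 (z) mm, 22 to 54 mm above the lid's origin, outer faces 60 mm apart free, 42 mm fully pinched. A grip of 20 to 30 N pinches both and carries the lid.
- lid_hook (a point): Point of the +y button's hook (the -y side has its mirror image): 40 mm wide, 3 to 8 mm above the lid's origin, 46 mm from the centre in y when free (caught under the tin's rim), 37 mm when pinched (clears it). Lid comes out only pinched, straight up; it does not snap in by pushing, so pinch it to refit too.
- catch_left (a joint): travel of the button with its hook on the lid's +y side: 0 free (sprung out), 0.009 m fully pressed in; spring 3 N at 0 to 5.7 N fully pressed
- catch_right (a joint): the same for the button on the lid's -y side
- coaster: Square wooden coaster 130 x 130 x 8 mm, fixed on the worktop. Origin: centre of its underside, z up.
- holder: White ceramic brush holder, a round pot 54 mm across and 90 mm high with a 68 mm foot flange, fixed on the worktop. Inside diameter 46 mm, inner floor 5 mm above the origin. Origin: centre of its underside, z up.
- brush: Cup brush, 215 mm long, 90 g, upright in the holder, head down. Origin: centre of the head's flat lower end; z up along the brush. Rigid round head 29 mm across from 0 to 85 mm, 12 mm neck to 125 mm, square wooden handle 22 x 22 mm (sides along x and y) from 125 to 215 mm. Taken from above by the handle at about 175 mm it hangs straight.
- brush_tip (a point): centre of the flat lower end of the brush's bristle head (the brush's origin)
- cup_tall: The tall one of the orange plastic cups (absent in some starts), loose, standing upright: 115 mm high, 90 mm across the rim, 72 mm across the foot, no handle, 110 g, wall 3 mm, inner floor 4 mm above the origin. Origin: centre of its underside, z up.
- cup_middle: The middle one of the orange plastic cups (absent in some starts), loose, standing upright: 95 mm high, 80 mm across the rim, 66 mm across the foot, no handle, 110 g, wall 3 mm, inner floor 4 mm above the origin. Origin: centre of its underside, z up.
- cup_short: The short one of the orange plastic cups (absent in some starts), loose, standing upright: 75 mm high, 70 mm across the rim, 60 mm across the foot, no handle, 110 g, wall 3 mm, inner floor 4 mm above the origin. Origin: centre of its underside, z up.
- jar: Bystander, to be left alone: closed glass jar with steel lid, 60 mm across, 85 mm high. Origin: centre of its underside.
- shaker: Bystander, to be left alone: small closed glass shaker, 40 mm across, 75 mm high. Origin: centre of its underside.
- bottle: Bystander, to be left alone: clear plastic bottle, 66 mm across, 190 mm high. Origin: centre of its underside.
- bowl: Bystander, to be left alone: white bowl, 140 mm across, 55 mm high. Origin: centre of its underside.

How it is judged:
By the outcome, as a careful person would: the job done as asked, in the order asked, and still so for the second after the job is handed in, with the robot touching nothing.
Of cup_tall, cup_middle, cup_short only 2 to 3 are there at a start; the rules pass over those that are not, and their reading is None.
At some moment in a run one of cup_tall, cup_middle, cup_short may be knocked a few centimetres aside while the robot is not near it.
It also fails if it takes over 208 s, if anything falls off the work surface, if the arm or the gripper's body presses on something with over 40 N, if the wrist force passes 120 N, or if a joint passes its speed limit or range.

## Working session

There is one attempt and no reset: what is moved stays moved. The work goes in short steps, Python scripts to look and compute and a tool call to move; the robot and the scene stay as the last step left them, time stands still between calls to the robot, and variables do not carry over. Pictures are saved under pics/ and viewed, at most 16 in all, crops included, and the job is handed in when it is done.

```bash
ls; mkdir -p pics; python3 - <<'E'
from cell import robot
import cv2,numpy as np
np.set_printoptions(precision=4,suppress=True)
o=robot.observe();print(o)
for n in("scene","top","wrist"):
    c=robot.read_camera(n);cv2.imwrite(f"pics/{n}0.png",c["image"][:,:,::-1]);print(n,c["fx"],c["fy"],c["cx"],c["cy"]);print(np.array(c["pose"]))
E
```

```text
cell.py
pics
{'time': 0.0, 'qpos': array([ 1.034 ,  0.3427,  1.525 , -0.    ,  1.2754, -0.146 ]), 'qvel': array([-0.0011,  0.0003,  0.0007, -0.001 ,  0.0006,  0.0005]), 'joint_efforts': array([ -0.0002, -43.1235, -24.4222,   0.0718,   0.0557,  -0.0001]), 'tool_pos': array([0.1999, 0.4853, 0.404 ]), 'tool_rot': array([-3.14  , -0.0002,  2.7508]), 'contact_force': array([-0.2082,  0.3334, -0.1645]), 'torque': array([0.0391, 0.0301, 0.038 ]), 'grip_force': 0.0, 'opening': 0.09177373847231325}
scene 462.022456586872 462.022456586872 325.7296155091179 236.32958294100672
[[-0.7323  0.3677 -0.5732  1.0925]
 [ 0.681   0.3929 -0.6179  0.5166]
 [-0.002  -0.8429 -0.5381  0.57  ]
 [ 0.      0.      0.      1.    ]]
top 589.7530649097996 589.7530649097996 319.0950272706054 234.45521631432106
[[ 0.0016 -0.9965  0.084   0.4982]
 [-0.9999 -0.0028 -0.0144  0.0101]
 [ 0.0146 -0.0839 -0.9964  1.464 ]
 [ 0.      0.      0.      1.    ]]
wrist 402.5222574768137 402.5222574768137 322.7310208466258 239.2414562825515
[[ 0.3819  0.886   0.2632  0.1284]
 [ 0.9242 -0.366  -0.1089  0.5153]
 [-0.0001  0.2848 -0.9586  0.3839]
 [ 0.      0.      0.      1.    ]]
```
View pics/top0.png

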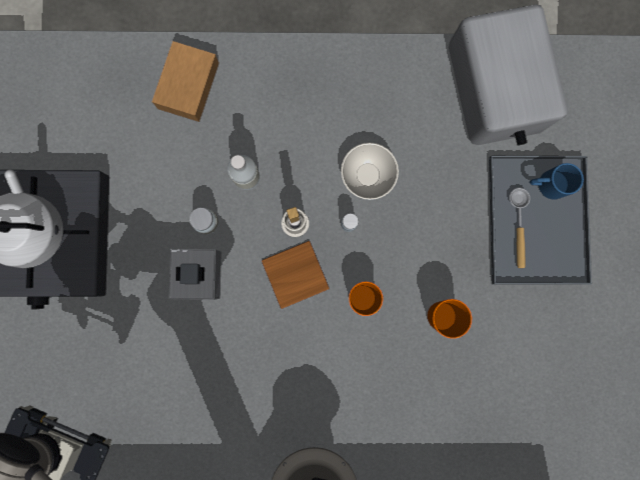

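View pics/scene0.png

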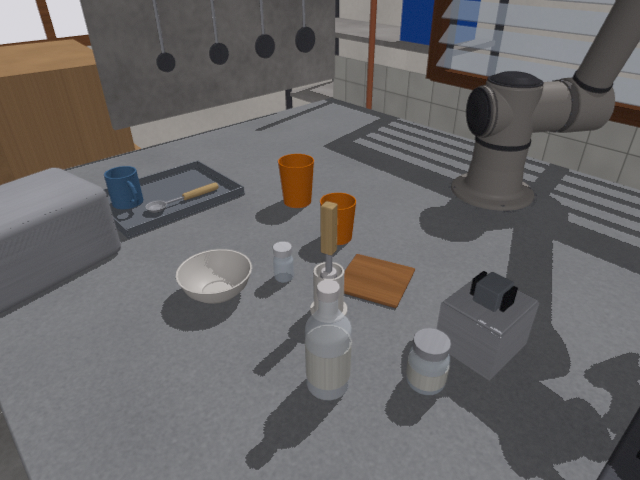

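```bash
cat > h.py <<'E'
import cv2,numpy as np
from cell import robot
np.set_printoptions(precision=4,suppress=True)
def ray(c,u,v):
    P=np.array(c["pose"]);d=P[:3,:3]@np.array([(u-c["cx"])/c["fx"],(v-c["cy"])/c["fy"],1.]);return P[:3,3],d/np.linalg.norm(d)
def on(c,uv,z):
    o,d=ray(c,*uv);return (o+d*(z-o[2])/d[2])
def tri(a,p,b,q):
    o1,d1=ray(a,*p);o2,d2=ray(b,*q)
    s=np.linalg.lstsq(np.c_[d1,-d2],o2-o1,rcond=None)[0];A=o1+s[0]*d1;B=o2+s[1]*d2
    return (A+B)/2,np.linalg.norm(A-B)
def proj(c,p):
    P=np.array(c["pose"]);q=P[:3,:3].T@(np.array(p)-P[:3,3]);return np.array([c["fx"]*q[0]/q[2]+c["cx"],c["fy"]*q[1]/q[2]+c["cy"]])
def blobs(img,lo,hi,roi=None,amin=30):
    m=cv2.inRange(cv2.cvtColor(img,cv2.COLOR_RGB2HSV),lo,hi)
    if roi:
        k=np.zeros_like(m);x0,y0,x1,y1=roi;k[y0:y1,x0:x1]=255;m&=k
    cs,_=cv2.findContours(m,cv2.RETR_EXTERNAL,cv2.CHAIN_APPROX_NONE)
    return sorted([c[:,0,:] for c in cs if cv2.contourArea(c)>amin],key=lambda c:-cv2.contourArea(c.reshape(-1,1,2)))
def show(tag,B):
    for b in B: print(tag,"area",cv2.contourArea(b),"c",b.mean(0),"box",b.min(0),b.max(0),"rect",cv2.minAreaRect(b),"circ",cv2.minEnclosingCircle(b))
E
python3 - <<'E'
from h import *
t=robot.read_camera("top");s=robot.read_camera("scene")
O=((5,150,60),(14,255,255))
bt=blobs(t["image"],*O,(340,270,480,350),100); bs=blobs(s["image"],*O,(260,130,380,260),100)
show("cup top",bt);show("cup scene",bs)
for n,im,roi in(("top",t["image"],(255,200,335,315)),("scene",s["image"],(310,190,430,310))):
    show("brown "+n,blobs(im,(5,70,60),(25,255,255),roi,20)[:4])
show("blk top",blobs(t["image"],(0,0,0),(180,255,35),(168,248,222,300),10)); show("blk scene",blobs(s["image"],(0,0,0),(180,255,30),(460,265,525,315),10))
hsv=cv2.cvtColor(t["image"],cv2.COLOR_RGB2HSV)
print(hsv[274,165:225,2]);print(hsv[245:303,174,2])
cv2.imwrite("pics/t1.png",cv2.resize(t["image"][200:310,160:340,::-1],None,fx=4,fy=4,interpolation=cv2.INTER_NEAREST))
E
```

```text
cup top area 1270.5 c [450.1008 317.8739] box [428 299] [471 337] rect ((449.5, 318.0), (38.0, 43.0), 90.0) circ ((449.0, 318.5), 22.29920196533203)
cup top area 868.5 c [365.596  297.6364] box [349 281] [382 315] rect ((365.5, 298.0), (34.0, 33.0), 90.0) circ ((365.5708923339844, 298.2490539550781), 17.258569717407227)
cup scene area 1235.0 c [297.1304 171.3043] box [278 154] [313 207] rect ((295.5, 180.5), (53.0, 35.0), 90.0) circ ((295.7250671386719, 180.22547912597656), 27.500102996826172)
cup scene area 585.0 c [344.9527 216.7297] box [337 194] [355 244] rect ((344.8894348144531, 219.1593017578125), (17.49449920654297, 50.6209602355957), 3.8140745162963867) circ ((342.5, 219.0), 25.597949981689453)
brown top area 2673.5 c [294.7937 274.2646] box [262 241] [328 308] rect ((294.84619140625, 274.26922607421875), (52.81543731689453, 52.59786605834961), 67.61986541748047) circ ((295.0, 274.5), 36.30781173706055)
brown top area 120.0 c [292.65  214.175] box [287 207] [298 222] rect ((292.8000183105469, 214.40000915527344), (13.914020538330078, 10.75174331665039), 71.56504821777344) ci
[... 956 characters left out ...]
75879)
blk scene area 80.0 c [476.3269 282.0769] box [471 272] [486 294] rect ((476.1485595703125, 281.514892578125), (8.009895324707031, 25.54266357421875), 32.27564239501953) circ ((478.5, 283.0), 12.777032852172852)
[ 74  71  71  73  72  82  96  97  95  94  77  26  17  14  18  47  67  68
  66  67  65  68  66  68  68  67  69  67  68  66  69  67  52  30  17  18
  18   3  12  64  95  96  95  94  95  96  95  93  88  75  58  49  48  48
  53  82 110 120 119 117]
[ 72  72  71  71  90 149 153 101  96  96  95  97  97  95  95  95  96  94
  96  95  94  95  95  95  95  95  95  94  95  94  95  95  94  95  94  94
  95  95  94  94  95  94  95  95  94  95  95  95  96  94  96  96  95  84
  79  74  74  74]
```

View pics/t1.png

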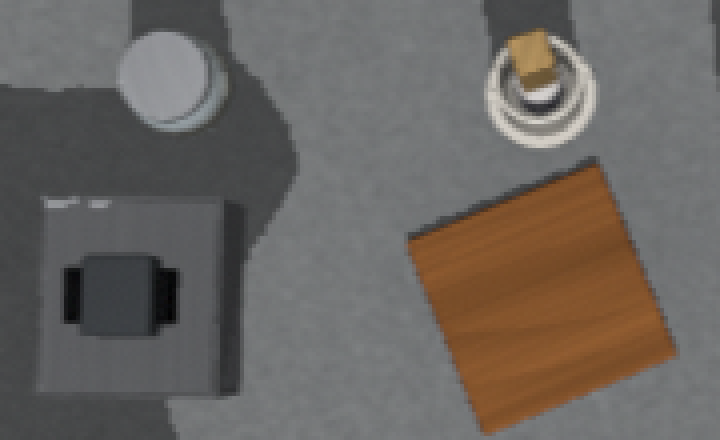

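```bash
python3 - <<'E'
from h import *
t=robot.read_camera("top");s=robot.read_camera("scene")
print("lid grip top", on(t,(189.8,273.7),.13))
c=[on(t,(160+u/4,200+v/4),.095) for u,v in((43,198),(222,200),(218,392),(38,392))];print("plate corners",np.array(c),np.mean(c,0))
print("buttons tri",tri(t,(200.3,273.6),s,(508,288)),tri(t,(177.6,273.6),s,(478,275)))
b=blobs(t["image"],(5,70,60),(25,255,255),(255,235,335,315),20)[0];r=cv2.minAreaRect(b);print("coaster",on(t,r[0],.008),np.array([on(t,p,.008) for p in cv2.boxPoints(r)])[:,:2])
print("holder rim",on(t,(160+540/4.,200+79/4.),.09),"handle top",on(t,(160+528/4.,200+47/4.),.215+.005))
print("tall",on(t,(451.5,318.5),.115),"mid",on(t,(366,299),.095))
print("tall tri",tri(t,(451.5,318.5),s,(297,163)))
E
```

```text
lid grip top [0.5212 0.2817 0.13  ]
plate corners [[0.5776 0.3339 0.095 ]
 [0.5767 0.2305 0.095 ]
 [0.4661 0.231  0.095 ]
 [0.4659 0.3342 0.095 ]] [0.5216 0.2824 0.095 ]
buttons tri (array([0.5127, 0.2798, 0.1126]), np.float64(0.04057517189257311)) (array([0.5332, 0.2844, 0.1487]), np.float64(0.04673353937100561))
coaster [0.5224 0.0486 0.008 ] [[ 0.5577  0.1335]
 [ 0.6075  0.0137]
 [ 0.4872 -0.0361]
 [ 0.4381  0.0831]]
holder rim [0.6484 0.0467 0.09  ] handle top [0.6513 0.0497 0.22  ]
tall [ 0.4208 -0.3111  0.115 ] mid [ 0.4642 -0.1184  0.095 ]
tall tri (array([ 0.4201, -0.313 ,  0.106 ]), np.float64(0.0006344719980008548))
```

The manual's scale: shifts go in cm and turns go in units of 0.05 rad. Converting my numbers, -0.0977 rad is -1.954.

Emit:
nudge_tcp(plan=[[0, 0, 0, 0, 0, -1.954], [0, 0, 0, 0, 0, -1.954], [0, 0, 0, 0, 0, -1.954], [0, 0, 0, 0, 0, -1.954]], finger_gap=0.09, squeeze=25)

```text
time: 0.68
tool_pos: [0.1999, 0.4854, 0.4047]
tool_rot: [-3.142, -0.0, -3.137]
contact_force: [0.5, -0.1, -0.1]
opening: 0.09
grip_force: 0.0
```

Emit:
nudge_tcp(plan=[[-3, -2, 0, 0, 0, 0], [-3, -2, 0, 0, 0, 0], [-3, -2, 0, 0, 0, 0], [-3, -2, 0, 0, 0, 0], [-3, -2, 0, 0, 0, 0], [-3, -2, 0, 0, 0, 0], [-3, -2, 0, 0, 0, 0], [-3, -2, 0, 0, 0, 0]])

```text
time: 1.35
tool_pos: [0.4412, 0.3242, 0.4048]
tool_rot: [3.141, 0.0, 3.142]
contact_force: [0.7, 1.2, -0.1]
opening: 0.0897
grip_force: 0.0
```

Emit:
nudge_tcp(plan=[[-3, -2, 1, 0, 0, 0], [-3, -2, 1, 0, 0, 0], [-2, -0.3, 1, 0, 0, 0], [0, 0, 0, 0, 0, 0], [0, 0, 0, 0, 0, 0]])

```text
time: 1.77
tool_pos: [0.5205, 0.2819, 0.3737]
tool_rot: [-3.141, -0.002, 3.14]
contact_force: [0.9, 0.3, 0.6]
opening: 0.0896
grip_force: 0.0
```

```bash
python3 - <<'E'
from h import *
w=robot.read_camera("wrist");cv2.imwrite("pics/w1.png",w["image"][:,:,::-1]);np.savez("w1.npz",**w);o=robot.observe();print(o["tool_pos"],o["tool_rot"])
E
```

```text
[0.5198 0.2825 0.3744] [-3.1416 -0.0012  3.1411]
```

View pics/w1.png

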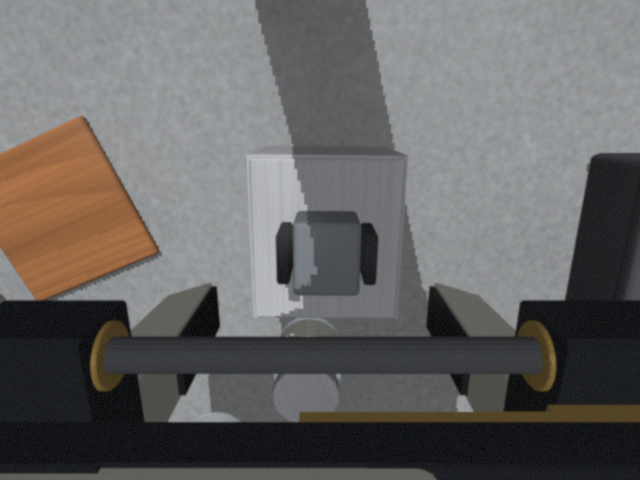

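```bash
python3 - <<'E'
from h import *
w=dict(np.load("w1.npz"));g=cv2.cvtColor(w["image"],cv2.COLOR_RGB2GRAY)
t=robot.read_camera("top");s=robot.read_camera("scene")
B=blobs(w["image"],(0,0,0),(180,255,60),(270,205,385,300),60);show("b",B[:3])
H=blobs(w["image"],(90,40,30),(120,255,200),(280,200,375,305),100);show("H",H[:1])
c=np.array([on(w,p,.095) for p in((248,155),(405,156),(398,318),(254,318))]);print(c,c.mean(0),np.arctan2(c[1,0]-c[0,0],c[1,1]-c[0,1]))
print("housing top",[on(w,p,.131) for p in((296,212),(360,212),(359,295),(295,295))])
print("tri",tri(t,(200.3,273.6),s,(478,275)),tri(t,(177.6,273.6),s,(508,288)))
for p in((327,253.5),): print("housing centre w/top", tri(w,p,t,(189.8,273.7)))
E
```

```text
b area 873.0 c [367.9638 253.5072] box [359 223] [377 284] rect ((368.0791015625, 253.5231475830078), (17.066356658935547, 61.071163177490234), 2.2906100749969482) circ ((368.0, 253.5), 30.90721893310547)
b area 739.5 c [284.6403 252.2374] box [277 224] [292 283] rect ((284.5, 253.5), (59.0, 15.0), 90.0) circ ((286.5, 253.46609497070312), 29.572057723999023)
[[0.464  0.2355 0.095 ]
 [0.4649 0.3346 0.095 ]
 [0.5782 0.3359 0.095 ]
 [0.5778 0.2335 0.095 ]] [0.5212 0.2849 0.095 ] 0.009188170154854845
housing top [array([0.4928, 0.2675, 0.131 ]), array([0.493 , 0.3036, 0.131 ]), array([0.544 , 0.3042, 0.131 ]), array([0.5438, 0.2657, 0.131 ])]
tri (array([0.5225, 0.2567, 0.128 ]), np.float64(0.004151708389388768)) (array([0.5223, 0.3068, 0.1314]), np.float64(0.004251185291306347))
housing centre w/top (array([0.5217, 0.2846, 0.1178]), np.float64(0.0011451003387240545))
```

Scaled: -0.001 m is -0.1, 0.001 m is 0.1.

Emit:
nudge_tcp(plan=[[-0.1, 0.1, 2, 0, 0, 0], [0, 0, 2, 0, 0, 0], [0, 0, 2, 0, 0, 0], [0, 0, 1.8, 0, 0, 0], [0, 0, 1.2, 0, 0, 0], [0, 0, 0.6, 0, 0, 0], [0, 0, 0, 0, 0, 0], [0, 0, 0, 0, 0, 0]])

```text
time: 2.58
tool_pos: [0.5207, 0.284, 0.2796]
tool_rot: [3.141, 0.001, -3.141]
contact_force: [0.6, 0.1, 0.3]
opening: 0.0899
grip_force: 0.0
```

Emit:
nudge_tcp(plan=[[0, 0, 0, 0, 0, 0], [0, 0, 0, 0, 0, 0], [0, 0, 0, 0, 0, 0], [0, 0, 0, 0, 0, 0], [0, 0, 0, 0, 0, 0], [0, 0, 0, 0, 0, 0], [0, 0, 0, 0, 0, 0], [0, 0, 0, 0, 0, 0]], finger_gap=0.03, squeeze=26)

```text
time: 3.25
tool_pos: [0.5211, 0.2835, 0.2791]
tool_rot: [3.141, 0.001, 3.142]
contact_force: [-2.8, 4.4, 12.6]
opening: 0.0416
grip_force: 17.4
```

```bash
python3 -c "
from h import *
o=robot.observe();print(o['tool_pos'],o['opening'],o['grip_force'],o['contact_force'])"
```

```text
[0.5211 0.2835 0.2791] 0.04155525153965942 17.43302285671234 [-2.7537  4.4299 12.5508]
```

Emit:
nudge_tcp(plan=[[0, 0, 0, 0, 0, 0], [0, 0, 0, 0, 0, 0], [0, 0, 0, 0, 0, 0], [0, 0, -0.4, 0, 0, 0], [0, 0, -0.8, 0, 0, 0], [0, 0, -1.2, 0, 0, 0], [0, 0, -1.5, 0, 0, 0], [0, 0, -1.5, 0, 0, 0]], finger_gap=0.03, squeeze=26)

```text
time: 3.92
tool_pos: [0.5208, 0.2833, 0.3331]
tool_rot: [-3.141, -0.001, -3.142]
contact_force: [0.0, 0.6, -2.9]
opening: 0.0408
grip_force: 25.9
```

Emit:
nudge_tcp(plan=[[0, 0, -2, 0, 0, 0], [0, 0, -2, 0, 0, 0], [0, 0, -1.5, 0, 0, 0], [0, 0, 0, 0, 0, 0], [0, 0, 0, 0, 0, 0]])

```text
time: 4.33
tool_pos: [0.5209, 0.2834, 0.3881]
tool_rot: [3.141, 0.001, -3.142]
contact_force: [0.2, -0.7, -2.9]
opening: 0.0406
grip_force: 25.9
```

```bash
python3 - <<'E'
from h import *
w=robot.read_camera("wrist");s=robot.read_camera("scene");np.savez("w2.npz",**w)
cv2.imwrite("pics/w2.png",np.hstack([cv2.resize(w["image"],(400,300)),cv2.resize(s["image"],(400,300))])[:,:,::-1])
o=robot.observe();print(o["tool_pos"],o["opening"],o["grip_force"],o["contact_force"])
E
```

```text
[0.5207 0.2833 0.3864] 0.0404206753441392 25.935734510421753 [ 0.578  -0.636  -3.3351]
```

View pics/w2.png

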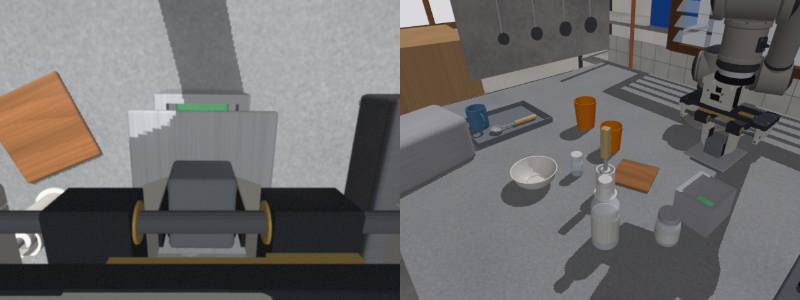

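```bash
python3 - <<'E'
from h import *
w=dict(np.load("w1.npz"));t=robot.read_camera("top")
bw=blobs(w["image"],(5,70,60),(25,255,255),(0,100,165,305),200)[0];bt=blobs(t["image"],(5,70,60),(25,255,255),(255,235,335,315),20)[0]
for k in(0,1): 
  i=bw[bw[:,0].argmax()] if k==0 else bw[bw[:,1].argmin()]
  # right-most in wrist = max y = left in top ; top-most in wrist = min x = bottom in top
  j=bt[bt[:,0].argmin()] if k==0 else bt[bt[:,1].argmax()]
  print(i,j,tri(w,i,t,j))
E
```

```text
[157 252] [262 260] (array([0.558 , 0.1304, 0.0031]), np.float64(0.0010633628240254483))
[ 77 117] [281 308] (array([0.44  , 0.082 , 0.0097]), np.float64(9.541501728114665e-05))
```

Emit:
nudge_tcp(plan=[[0, -2, 0, 0, 0, 0], [0, -3, 0, 0, 0, 0], [0, -3.5, 0, 0, 0, 0], [0, -3.5, 0, 0, 0, 0], [0, -3.5, 0, 0, 0, 0], [0, -3.5, 0, 0, 0, 0], [0, -3, 2, 0, 0, 0], [0, -1.5, 2, 0, 0, 0]])

```text
time: 5.15
tool_pos: [0.5209, 0.0453, 0.3472]
tool_rot: [-3.14, 0.001, 3.14]
contact_force: [-0.7, 0.4, -3.2]
opening: 0.0405
grip_force: 25.9
```

Emit:
nudge_tcp(plan=[[0, 0, 3, 0, 0, 0], [0, 0, 3, 0, 0, 0], [0, 0, 2.5, 0, 0, 0], [0, 0, 2, 0, 0, 0], [0, 0, 1, 0, 0, 0], [0, 0, 0, 0, 0, 0], [0, 0, 0, 0, 0, 0]])

```text
time: 5.73
tool_pos: [0.521, 0.0485, 0.2325]
tool_rot: [3.141, -0.001, -3.142]
contact_force: [0.4, 0.1, -1.9]
opening: 0.0402
grip_force: 25.9
```

Coaster top ≈ 6–10 mm. Lower the remaining ~21 mm gently, watching force.

Emit:
nudge_tcp(plan=[[0, 0, 0.8, 0, 0, 0], [0, 0, 0.6, 0, 0, 0], [0, 0, 0.3, 0, 0, 0], [0, 0, 0.2, 0, 0, 0], [0, 0, 0, 0, 0, 0], [0, 0, 0, 0, 0, 0]])

```text
time: 6.23
tool_pos: [0.521, 0.0485, 0.2139]
tool_rot: [3.142, 0.0, -3.142]
contact_force: [0.3, -0.6, -2.4]
opening: 0.0406
grip_force: 25.9
```

Emit:
nudge_tcp(plan=[[0, 0, 0.1, 0, 0, 0], [0, 0, 0.1, 0, 0, 0], [0, 0, 0, 0, 0, 0], [0, 0, 0, 0, 0, 0]])

```text
time: 6.57
tool_pos: [0.521, 0.0484, 0.2118]
tool_rot: [3.142, 0.0, 3.142]
contact_force: [0.3, 0.7, -2.5]
opening: 0.0406
grip_force: 25.9
```

Scaled: 0.001 m is 0.1.

Emit:
nudge_tcp(plan=[[0, 0, 0.1, 0, 0, 0], [0, 0, 0, 0, 0, 0], [0, 0, 0, 0, 0, 0], [0, 0, 0, 0, 0, 0]])

```text
time: 6.9
tool_pos: [0.521, 0.0484, 0.2113]
tool_rot: [3.142, 0.001, -3.142]
contact_force: [-1.4, 0.3, 5.5]
opening: 0.0409
grip_force: 26.0
```

Emit:
nudge_tcp(plan=[[0, 0, 0.1, 0, 0, 0], [0, 0, 0, 0, 0, 0], [0, 0, 0, 0, 0, 0], [0, 0, 0, 0, 0, 0]])

```text
time: 7.23
tool_pos: [0.521, 0.0485, 0.2112]
tool_rot: [-3.142, 0.001, -3.141]
contact_force: [-5.2, 0.2, 13.4]
opening: 0.0405
grip_force: 26.0
```

Scaled: -0.001 m is -0.1.

Emit:
nudge_tcp(plan=[[0, 0, -0.1, 0, 0, 0], [0, 0, 0, 0, 0, 0], [0, 0, 0, 0, 0, 0]])

```text
time: 7.48
tool_pos: [0.5211, 0.0484, 0.2113]
tool_rot: [3.142, 0.001, -3.142]
contact_force: [-2.1, -0.4, 7.9]
opening: 0.0406
grip_force: 26.0
```

Emit:
nudge_tcp(plan=[[0, 0, 0, 0, 0, 0], [0, 0, 0, 0, 0, 0], [0, 0, 0, 0, 0, 0], [0, 0, 0, 0, 0, 0], [0, 0, 0, 0, 0, 0], [0, 0, 0, 0, 0, 0]], finger_gap=0.09)

```text
time: 7.98
tool_pos: [0.5211, 0.0484, 0.2105]
tool_rot: [3.142, 0.0, -3.142]
contact_force: [0.6, 0.3, -0.9]
opening: 0.0766
grip_force: 0.0
```

Emit:
nudge_tcp(plan=[[0, 0, -2, 0, 0, 0], [0, 0, -3, 0, 0, 0], [0, 0, -3, 0, 0, 0], [0, 0, -3, 0, 0, 0], [0, 0, -3, 0, 0, 0], [0, 0, -3, 0, 0, 0], [0, 0, -2, 0, 0, 0], [0, 0, 0, 0, 0, 0]])

```text
time: 8.65
tool_pos: [0.5217, 0.0485, 0.4052]
tool_rot: [-3.141, 0.009, -3.141]
contact_force: [0.6, -0.6, -0.0]
opening: 0.0901
grip_force: 0.0
```

```bash
python3 - <<'E'
from h import *
w=robot.read_camera("wrist");np.savez("w3.npz",**w);cv2.imwrite("pics/w3.png",w["image"][:,:,::-1]);print(robot.observe()["tool_pos"])
E
```

```text
[0.5213 0.0484 0.4027]
```

View pics/w3.png

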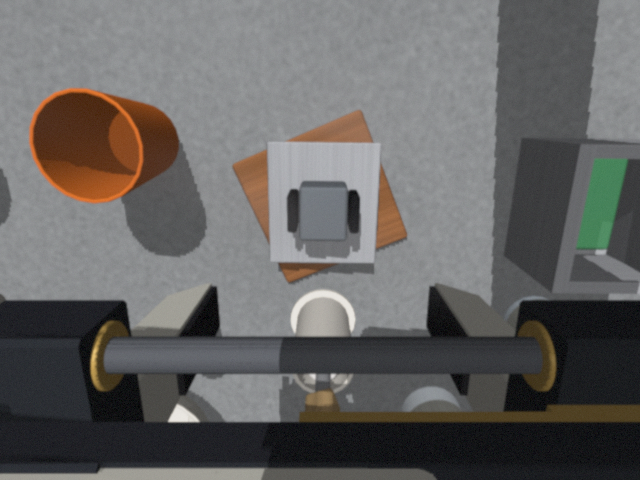

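Emit:
nudge_tcp(plan=[[0, 0, -3.5, 0, 0, 0], [0, 0, -3.5, 0, 0, 0], [-3, 0, 0, 0, 0, 0], [-4, 0, 0, 0, 0, 0], [-3, 0, 0, 0, 0, 0], [-1.5, 0, 0, 0, 0, 0], [0, 0, 0, 0, 0, 0], [0, 0, 0, 0, 0, 0]])

```text
time: 9.37
tool_pos: [0.6363, 0.0483, 0.468]
tool_rot: [3.141, -0.004, 3.142]
contact_force: [-0.2, 0.3, 0.5]
opening: 0.0904
grip_force: 0.0
```

```bash
python3 - <<'E'
from h import *
w=robot.read_camera("wrist");np.savez("w4.npz",**w);cv2.imwrite("pics/w4.png",w["image"][:,:,::-1]);o=robot.observe();print(o["tool_pos"],o["tool_rot"])
t=robot.read_camera("top");cv2.imwrite("pics/t4.png",t["image"][:,:,::-1])
show("h",blobs(w["image"],(8,70,60),(25,255,255),(240,150,420,330),100)[:2])
E
```

```text
[0.6357 0.0485 0.4689] [ 3.1414 -0.0034 -3.1415]
h area 2017.0 c [323.065 258.62 ] box [302 224] [342 295] rect ((319.67047119140625, 259.8137512207031), (65.62627410888672, 39.504234313964844), 74.47589111328125) circ ((321.0, 259.5), 36.39034652709961)
h area 414.0 c [304.9245 154.4811] box [282 150] [331 166] rect ((306.5, 158.0), (16.0, 49.0), 90.0) circ ((306.5, 150.0), 24.500099182128906)
```

View pics/w4.png

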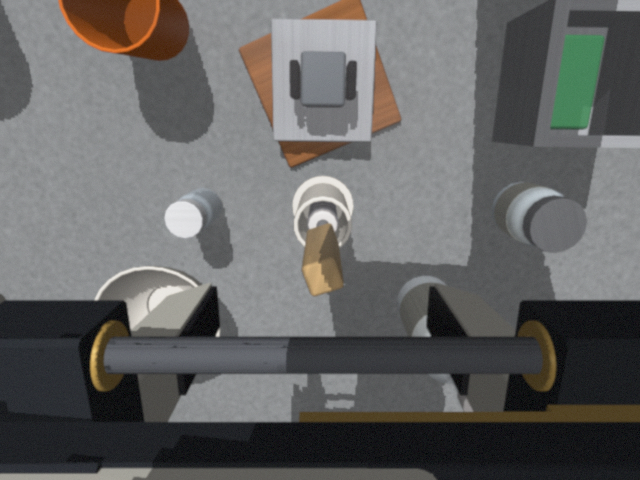

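```bash
python3 - <<'E'
from h import *
w=dict(np.load("w4.npz"));im=w["image"]
crop=cv2.resize(im[170:310,260:400],None,fx=4,fy=4,interpolation=cv2.INTER_CUBIC)
t=cv2.imread("pics/t4.png")[195:240,270:320,::-1];t=cv2.resize(t,None,fx=5,fy=5,interpolation=cv2.INTER_NEAREST)
out=np.zeros((560,560+t.shape[1],3),np.uint8);out[:,:560]=crop;out[:t.shape[0],560:]=t
cv2.imwrite("pics/c4.png",out[:,:,::-1])
E
```

```text
(no output)
```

View pics/c4.png

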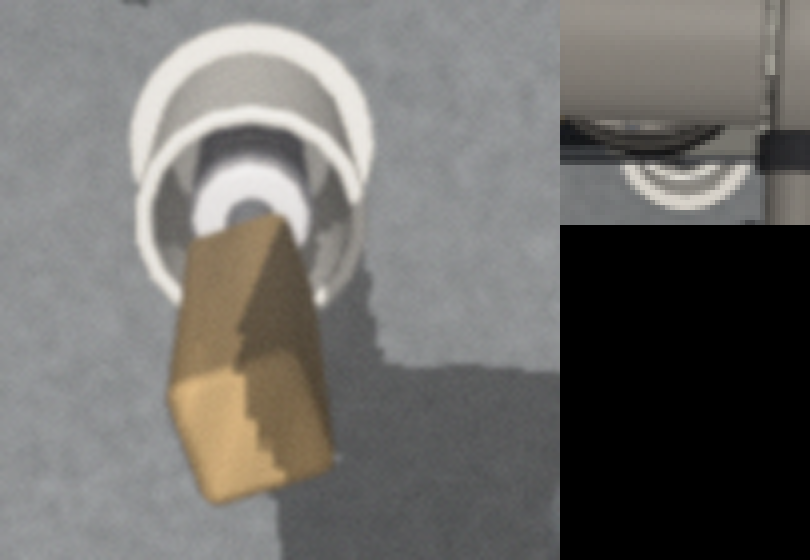

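```bash
python3 - <<'E'
from h import *
w=dict(np.load("w4.npz"))
c=np.array([on(w,p,.22) for p in((302,268),(333,257.5),(342.5,286.3),(313.3,295.8))]);print(c[:,:2],c.mean(0))
e=c[2]-c[3];f=c[2]-c[1];print(np.linalg.norm(e),np.linalg.norm(f),np.arctan2(-e[0],e[1]),np.arctan2(f[1],f[0]))
import types
t=robot.read_camera("top")
print("tri top",tri(w,(322.8,277),t,(160+528/4.,200+47/4.)))
print("rim",on(w,(322.75,224),.09),"head top",on(w,(322.9,223),.09))
E
```

```text
[[0.6438 0.0367]
 [0.6372 0.0553]
 [0.6558 0.0613]
 [0.6621 0.0434]] [0.6497 0.0492 0.22  ]
0.01896885333653774 0.019523606935535155 0.3374582986828894 0.3081507873522903
tri top (array([0.6519, 0.0496, 0.2145]), np.float64(0.0006579027833548432))
rim [0.6493 0.0494 0.09  ] head top [0.6484 0.0495 0.09  ]
```

Emit:
nudge_tcp(plan=[[-1.43, 0.1, 0, 0, 0, 0], [0, 0, 0, 0, 0, -2.14], [0, 0, 0, 0, 0, -2.14], [0, 0, 0, 0, 0, -2.12], [0, 0, 3, 0, 0, 0], [0, 0, 3, 0, 0, 0], [0, 0, 0, 0, 0, 0], [0, 0, 0, 0, 0, 0]])

```text
time: 10.18
tool_pos: [0.6495, 0.0495, 0.4103]
tool_rot: [3.14, -0.003, -2.822]
contact_force: [0.3, -0.2, 0.9]
opening: 0.0902
grip_force: 0.0
```

Emit:
nudge_tcp(plan=[[0, 0, 3, 0, 0, 0], [0, 0, 2.5, 0, 0, 0], [0, 0, 1, 0, 0, 0], [0, 0, 0.4, 0, 0, 0], [0, 0, 0, 0, 0, 0], [0, 0, 0, 0, 0, 0]])

```text
time: 10.68
tool_pos: [0.6507, 0.0494, 0.3439]
tool_rot: [-3.14, 0.003, -2.822]
contact_force: [0.4, 0.2, 0.8]
opening: 0.0899
grip_force: 0.0
```

Emit:
nudge_tcp(plan=[[0, 0, 0, 0, 0, 0], [0, 0, 0, 0, 0, 0], [0, 0, 0, 0, 0, 0], [0, 0, 0, 0, 0, 0], [0, 0, 0, 0, 0, 0], [0, 0, 0, 0, 0, 0], [0, 0, 0, 0, 0, 0], [0, 0, 0, 0, 0, 0]], finger_gap=0.01, squeeze=20)

```text
time: 11.35
tool_pos: [0.6503, 0.0494, 0.3417]
tool_rot: [3.142, 0.0, -2.822]
contact_force: [0.6, 0.0, -0.6]
opening: 0.0413
grip_force: 0.0
```

Emit:
nudge_tcp(plan=[[0, 0, 0, 0, 0, 0], [0, 0, 0, 0, 0, 0], [0, 0, 0, 0, 0, 0], [0, 0, 0, 0, 0, 0]])

```text
time: 11.68
tool_pos: [0.6503, 0.0494, 0.3416]
tool_rot: [3.142, -0.0, -2.822]
contact_force: [1.1, -0.3, -0.3]
opening: 0.022
grip_force: 20.0
```

```bash
python3 -c "
from h import *
o=robot.observe();print(o['tool_pos'],o['tool_rot'])"
```

```text
[0.6503 0.0494 0.3416] [ 3.1415 -0.0001 -2.8216]
```

Emit:
nudge_tcp(plan=[[0, 0, -1, 0, 0, 0], [0, 0, -2, 0, 0, 0], [0, 0, -2.5, 0, 0, 0], [0, 0, -2.5, 0, 0, 0], [0, 0, -2.5, 0, 0, 0], [0, 0, -2.5, 0, 0, 0], [0, 0, -2, 0, 0, 0], [0, 0, 0, 0, 0, 0]])

```text
time: 12.35
tool_pos: [0.6499, 0.0495, 0.4978]
tool_rot: [-3.138, 0.009, -2.822]
contact_force: [0.7, -0.5, -0.4]
opening: 0.0217
grip_force: 20.0
```

Emit:
nudge_tcp(plan=[[0, 0, 0, 0, 0, 2.14], [0, 0, 0, 0, 0, 2.14], [0, 0, 0, 0, 0, 2.12], [2, 3.5, 0, 0, 0, 0], [2, 3.5, 0, 0, 0, 0], [2, 3.5, 0, 0, 0, 0], [2, 3.5, 0, 0, 0, 0], [2, 3.5, 0, 0, 0, 0]])

```text
time: 13.02
tool_pos: [0.549, 0.2257, 0.491]
tool_rot: [-3.141, -0.001, 3.141]
contact_force: [0.2, 0.2, -1.4]
opening: 0.0219
grip_force: 20.0
```

Emit:
nudge_tcp(plan=[[1.5, 3, 0, 0, 0, 0], [1.2, 2, 0, 0, 0, 0], [0.2, 0.9, 0, 0, 0, 0], [0, 0, 0, 0, 0, 0], [0, 0, 0, 0, 0, 0], [0, 0, 0, 0, 0, 0]])

```text
time: 13.52
tool_pos: [0.5221, 0.2823, 0.4913]
tool_rot: [-3.141, -0.0, 3.14]
contact_force: [0.5, 0.0, -0.5]
opening: 0.0216
grip_force: 20.0
```

```bash
python3 - <<'E'
from h import *
w=robot.read_camera("wrist");s=robot.read_camera("scene");t=robot.read_camera("top");np.savez("w5.npz",**w)
cv2.imwrite("pics/w5.png",np.hstack([cv2.resize(w["image"],(400,300)),cv2.resize(s["image"],(400,300))])[:,:,::-1])
cv2.imwrite("pics/t5.png",t["image"][:,:,::-1]);o=robot.observe();print(o["tool_pos"],o["tool_rot"],o["opening"])
E
```

```text
[0.5221 0.2822 0.4915] [-3.1413 -0.0002  3.1395] 0.0219372359282688
```

View pics/w5.png

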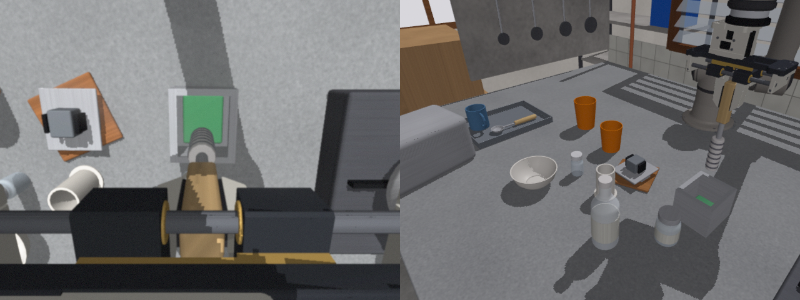

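Scaled: 0.03 m is 3, 0.025 m is 2.5.

Emit:
nudge_tcp(plan=[[0, 0.1, 2.5, 0, 0, 0], [0, 0, 3, 0, 0, 0], [0, 0, 3, 0, 0, 0], [0, 0, 2, 0, 0, 0], [0, 0, 1.2, 0, 0, 0], [0, 0, 0.6, 0, 0, 0], [0, 0, 0, 0, 0, 0], [0, 0, 0, 0, 0, 0]])

```text
time: 14.33
tool_pos: [0.5217, 0.2841, 0.3693]
tool_rot: [3.141, 0.001, 3.141]
contact_force: [0.0, -0.4, -0.0]
opening: 0.0219
grip_force: 20.0
```

Emit:
nudge_tcp(plan=[[0, 0, 0.2, 0, 0, 0], [0, 0, 0, 0, 0, 0], [0, 0, 0, 0, 0, 0], [0, 0, 0, 0, 0, 0]])

```text
time: 14.67
tool_pos: [0.5213, 0.2845, 0.3674]
tool_rot: [3.141, 0.001, -3.142]
contact_force: [-0.5, -0.3, -0.2]
opening: 0.0221
grip_force: 20.0
```

Scaled: 0.003 m is 0.3, 0.002 m is 0.2.

Emit:
nudge_tcp(plan=[[0, 0, 0.3, 0, 0, 0], [0, 0, 0.2, 0, 0, 0], [0, 0, 0, 0, 0, 0], [0, 0, 0, 0, 0, 0], [0, 0, 0, 0, 0, 0], [0, 0, 0, 0, 0, 0]])

```text
time: 15.17
tool_pos: [0.5213, 0.2845, 0.3618]
tool_rot: [3.141, 0.0, -3.142]
contact_force: [0.2, -1.1, -1.4]
opening: 0.0217
grip_force: 20.0
```

Emit:
nudge_tcp(plan=[[0, 0, -2, 0, 0, 0], [0, 0, -3, 0, 0, 0], [0, 0, -3, 0, 0, 0], [0, 0, -3, 0, 0, 0], [0, 0, -3, 0, 0, 0], [0, 0, -2, 0, 0, 0], [0, 0, 0, 0, 0, 0]])

```text
time: 15.75
tool_pos: [0.521, 0.2844, 0.5272]
tool_rot: [3.138, 0.009, -3.141]
contact_force: [0.6, 0.4, -0.0]
opening: 0.022
grip_force: 20.0
```

```bash
python3 - <<'E'
from h import *
t=robot.read_camera("top");s=robot.read_camera("scene");o=robot.observe();print(o["tool_pos"])
O=((5,150,60),(14,255,255))
show("top",blobs(t["image"],*O,(330,250,500,370),100));show("sc",blobs(s["image"],*O,(240,120,400,260),100))
cv2.imwrite("pics/c6.png",np.hstack([cv2.resize(t["image"][270:350,340:480],None,fx=3,fy=3,interpolation=cv2.INTER_CUBIC),cv2.resize(s["image"][150:230,260:360],None,fx=3,fy=3)])[:,:,::-1])
E
```

```text
[0.5211 0.2844 0.522 ]
top area 1274.5 c [449.9915 317.5897] box [428 299] [471 337] rect ((449.5, 318.0), (38.0, 43.0), 90.0) circ ((449.0, 318.5), 22.29920196533203)
top area 861.0 c [366.08 298.93] box [349 282] [382 315] rect ((365.5, 298.5), (33.0, 33.0), 90.0) circ ((365.49212646484375, 298.33465576171875), 17.238361358642578)
sc area 1321.5 c [295.8392 173.3255] box [278 154] [313 207] rect ((295.5, 180.5), (53.0, 35.0), 90.0) circ ((296.3096618652344, 179.97994995117188), 27.612838745117188)
sc area 949.5 c [338.3203 221.1895] box [321 204] [355 244] rect ((338.0, 224.0), (40.0, 34.0), 90.0) circ ((338.0, 220.83749389648438), 23.92709732055664)
```

View pics/c6.png

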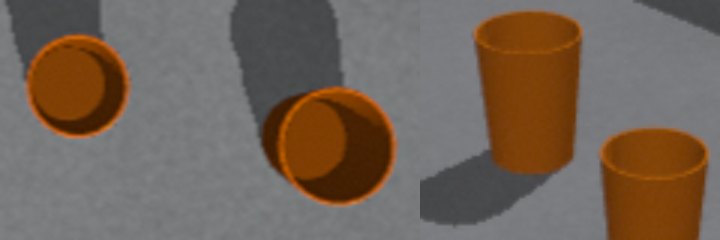

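```bash
python3 - <<'E'
from h import *
t=robot.read_camera("top");s=robot.read_camera("scene")
for n,p,q,h in(("tall",(452.5,318.7),(296.2,161),.115),("mid",(366,298.7),(338,201.8),.095)):
    print(n,on(t,p,h),on(s,q,h),tri(t,p,s,q))
E
```

```text
tall [ 0.4204 -0.3134  0.115 ] [ 0.4265 -0.3073  0.115 ] (array([ 0.4203, -0.3146,  0.1109]), np.float64(0.0005841329932308509))
mid [ 0.4649 -0.1184  0.095 ] [ 0.4727 -0.1122  0.095 ] (array([ 0.4651, -0.1192,  0.0894]), np.float64(0.000976337664623214))
```

Scaled: -0.037 m is -3.7, -0.02 m is -2.

Emit:
nudge_tcp(plan=[[0.2, -2, 0, 0, 0, 0], [0.6, -3.7, 0, 0, 0, 0], [0.7, -3.7, 0, 0, 0, 0], [0.7, -3.7, 0, 0, 0, 0], [0.7, -3.7, 0, 0, 0, 0], [0.7, -3.7, 0, 0, 0, 0], [0.7, -3.7, 0, 0, 0, 0], [0.7, -3.7, 0, 0, 0, 0]])

```text
time: 16.62
tool_pos: [0.4705, 0.0039, 0.5202]
tool_rot: [3.141, -0.003, -3.141]
contact_force: [1.8, -0.2, -0.4]
opening: 0.0223
grip_force: 20.0
```

Emit:
nudge_tcp(plan=[[0.6, -3.7, 0, 0, 0, 0], [0.6, -3.7, 0, 0, 0, 0], [0.6, -3.7, 0, 0, 0, 0], [0.6, -3.7, 0, 0, 0, 0], [0.6, -3.7, 0, 0, 0, 0], [0.7, -3.7, 0, 0, 0, 0], [0.7, -3.7, 0, 0, 0, 0], [0.7, -3.7, 0, 0, 0, 0]])

```text
time: 17.28
tool_pos: [0.4195, -0.2924, 0.5202]
tool_rot: [3.14, -0.002, 3.141]
contact_force: [0.8, -0.2, -0.6]
opening: 0.0218
grip_force: 20.0
```

Emit:
nudge_tcp(plan=[[0.2, -1, 0, 0, 0, 0], [0, 0, 0, 0, 0, 0], [0, 0, 0, 0, 0, 0]])

```text
time: 17.53
tool_pos: [0.4182, -0.3008, 0.5203]
tool_rot: [3.139, -0.002, 3.14]
contact_force: [-0.7, 0.3, -1.1]
opening: 0.0218
grip_force: 20.0
```

```bash
python3 - <<'E'
from h import *
o=robot.observe();print(o["tool_pos"],o["tool_rot"]);w=robot.read_camera("wrist");t=robot.read_camera("top");s=robot.read_camera("scene")
cv2.imwrite("pics/w7.png",np.hstack([cv2.resize(w["image"],(400,300)),cv2.resize(s["image"],(400,300))])[:,:,::-1])
np.savez("w7.npz",**w);show("sc",blobs(s["image"],(5,150,60),(14,255,255),(240,120,400,260),100))
E
```

```text
[ 0.4182 -0.3008  0.5203] [ 3.139  -0.0018  3.1402]
sc area 912.0 c [338.493  215.8986] box [321 194] [355 244] rect ((338.0, 219.0), (34.0, 50.0), 0.0) circ ((338.795166015625, 218.6144561767578), 26.27937126159668)
sc area 611.5 c [296.694  184.1807] box [279 154] [313 207] rect ((296.0, 180.5), (34.0, 53.0), 0.0) circ ((298.5548095703125, 180.86300659179688), 27.207015991210938)
```

View pics/w7.png

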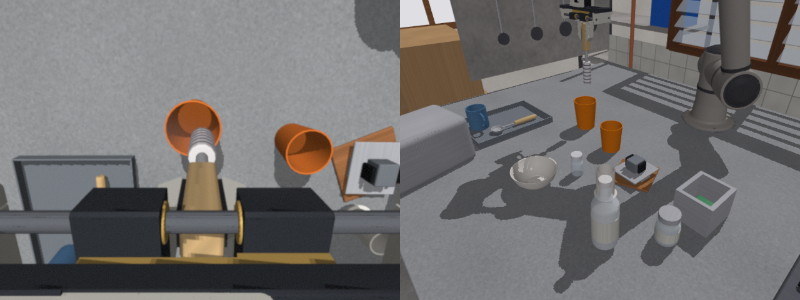

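```bash
python3 - <<'E'
from h import *
w=dict(np.load("w7.npz"));print(on(w,(309.6,204),.115),on(w,(489.6,238),.095))
E
```

```text
[ 0.419  -0.3115  0.115 ] [ 0.46   -0.1234  0.095 ]
```

Emit:
nudge_tcp(plan=[[-0.2, -1.25, 0, 0, 0, 0], [0, 0, 2, 0, 0, 0], [0, 0, 2, 0, 0, 0], [0, 0, 0, 0, 0, 0], [0, 0, 0, 0, 0, 0]])

```text
time: 18.1
tool_pos: [0.4206, -0.3128, 0.4814]
tool_rot: [3.14, -0.001, -3.141]
contact_force: [0.8, -0.9, 0.2]
opening: 0.0222
grip_force: 20.0
```

```bash
python3 -c "
from h import *
print(robot.observe()['tool_pos'])"
```

```text
[ 0.4206 -0.3128  0.4814]
```

Consistent. Descend: target TCP z ≈ 0.344 (0.137 down).

Emit:
nudge_tcp(plan=[[0, 0, 2.5, 0, 0, 0], [0, 0, 2.5, 0, 0, 0], [0, 0, 2.5, 0, 0, 0], [0, 0, 2.5, 0, 0, 0], [0, 0, 2, 0, 0, 0], [0, 0, 1, 0, 0, 0], [0, 0, 0.5, 0, 0, 0], [0, 0, 0, 0, 0, 0]])

```text
time: 18.77
tool_pos: [0.4206, -0.3132, 0.347]
tool_rot: [-3.141, 0.0, -3.141]
contact_force: [-0.5, -0.1, -1.6]
opening: 0.0218
grip_force: 20.0
```

Emit:
nudge_tcp(plan=[[0, 0, 0.2, 0, 0, 0], [0, 0, 0.1, 0, 0, 0], [0, 0, 0, 0, 0, 0], [0, 0, 0, 0, 0, 0], [0, 0, 0, 0, 0, 0]])

```text
time: 19.18
tool_pos: [0.4203, -0.3131, 0.3442]
tool_rot: [-3.141, 0.001, -3.142]
contact_force: [0.6, 0.5, -1.1]
opening: 0.022
grip_force: 20.0
```

The manual's scale: shifts go in cm and turns go in units of 0.05 rad. Converting my numbers, 0.0015 m is 0.15, 0.001 m is 0.1.

Emit:
nudge_tcp(plan=[[0, 0, 0.15, 0, 0, 0], [0, 0, 0.1, 0, 0, 0], [0, 0, 0, 0, 0, 0], [0, 0, 0, 0, 0, 0], [0, 0, 0, 0, 0, 0]])

```text
time: 19.6
tool_pos: [0.4203, -0.3131, 0.3412]
tool_rot: [3.141, -0.0, -3.142]
contact_force: [0.1, -0.3, -1.0]
opening: 0.0224
grip_force: 20.0
```

Emit:
nudge_tcp(plan=[[0, 0, -2, 0, 0, 0], [0, 0, -2.5, 0, 0, 0], [0, 0, -2.5, 0, 0, 0], [0, 0, -1, 0, 0, 0], [0, 0, 0, 0, 0, 0], [0, 0, 0, 0, 0, 0]])

```text
time: 20.1
tool_pos: [0.4201, -0.313, 0.4206]
tool_rot: [3.141, 0.0, 3.142]
contact_force: [-0.0, -0.5, -1.8]
opening: 0.0221
grip_force: 20.0
```

Emit:
nudge_tcp(plan=[[0, 0, 2, 0, 0, 0], [0, 0, 2.5, 0, 0, 0], [0, 0, 2.5, 0, 0, 0], [0, 0, 1, 0, 0, 0], [0, 0, 0, 0, 0, 0], [0, 0, 0, 0, 0, 0], [0, 0, 0, 0, 0, 0]])

```text
time: 20.68
tool_pos: [0.4202, -0.313, 0.3405]
tool_rot: [3.14, -0.001, -3.142]
contact_force: [0.7, -0.3, -0.2]
opening: 0.0218
grip_force: 20.0
```

Emit:
nudge_tcp(plan=[[0, 0, -2, 0, 0, 0], [0, 0, -3.5, 0, 0, 0], [0, 0, -3.5, 0, 0, 0], [0, 0, -3.5, 0, 0, 0], [0, 0, -3, 0, 0, 0], [-1, 2, -1, 0, 0, 0], [-1, 3.5, 0, 0, 0, 0], [0, 2, 0, 0, 0, 0]])

```text
time: 21.35
tool_pos: [0.4409, -0.2362, 0.5071]
tool_rot: [3.142, 0.002, -3.141]
contact_force: [-0.3, 1.0, -1.3]
opening: 0.022
grip_force: 20.0
```

Emit:
nudge_tcp(plan=[[0, 0, 0, 0, 0, 0], [0, 0, 0, 0, 0, 0]])

```text
time: 21.52
tool_pos: [0.4403, -0.2372, 0.5065]
tool_rot: [-3.141, 0.0, -3.14]
contact_force: [-0.2, -0.1, -1.1]
opening: 0.0217
grip_force: 20.0
```

```bash
python3 - <<'E'
from h import *
t=robot.read_camera("top");s=robot.read_camera("scene");o=robot.observe();print(o["tool_pos"])
show("top",blobs(t["image"],(5,150,60),(14,255,255),(320,250,500,370),50));show("sc",blobs(s["image"],(5,150,60),(14,255,255),(230,120,400,260),50))
E
```

```text
[ 0.4402 -0.2385  0.5061]
top area 861.0 c [366.08 298.93] box [349 282] [382 315] rect ((365.5, 298.5), (33.0, 33.0), 90.0) circ ((365.49212646484375, 298.33465576171875), 17.238361358642578)
top area 84.0 c [322.     280.8333] box [320 269] [327 291] rect ((323.5, 280.0), (7.0, 22.0), 0.0) circ ((320.5, 280.0), 11.011457443237305)
sc area 878.5 c [296.1489 177.6312] box [278 154] [313 207] rect ((295.5, 180.5), (53.0, 35.0), 90.0) circ ((296.3096618652344, 179.97994995117188), 27.612838745117188)
sc area 753.5 c [338.1663 214.5706] box [320 193] [355 244] rect ((337.5, 218.5), (51.0, 35.0), 90.0) circ ((337.3522033691406, 218.1527099609375), 26.395723342895508)
```

Emit:
nudge_tcp(plan=[[-0.6, 3, 0, 0, 0, 0], [-0.6, 3, 0, 0, 0, 0], [-0.6, 3, 0, 0, 0, 0], [-0.6, 2.25, 0, 0, 0, 0], [0, 0.7, 2, 0, 0, 0], [0, 0, 0, 0, 0, 0], [0, 0, 0, 0, 0, 0], [0, 0, 0, 0, 0, 0]])

```text
time: 22.28
tool_pos: [0.4644, -0.1198, 0.4865]
tool_rot: [-3.141, -0.0, 3.14]
contact_force: [-0.7, -0.5, 0.4]
opening: 0.022
grip_force: 20.0
```

```bash
python3 - <<'E'
from h import *
s=robot.read_camera("scene");o=robot.observe();print(o["tool_pos"],o["tool_rot"])
show("sc",blobs(s["image"],(5,150,60),(14,255,255),(230,120,400,260),50))
E
```

```text
[ 0.4644 -0.1199  0.4868] [-3.141   0.0006  3.14  ]
sc area 860.0 c [297.2346 178.3659] box [279 155] [313 207] rect ((298.69000244140625, 181.8300018310547), (50.770259857177734, 34.78965377807617), 81.8698959350586) circ ((298.5548095703125, 180.86300659179688), 27.20703887939453)
sc area 622.5 c [335.3976 219.7834] box [320 194] [354 244] rect ((337.0, 219.0), (50.0, 34.0), 90.0) circ ((335.257568359375, 218.77272033691406), 26.112855911254883)
sc area 56.0 c [346.2875 200.6   ] box [341 193] [355 208] rect ((347.9939270019531, 201.0548553466797), (13.472647666931152, 15.129120826721191), 6.34019136428833) circ ((346.76922607421875, 201.0), 8.470379829406738)
```

Descend 0.146.

Emit:
nudge_tcp(plan=[[0, 0.1, 2.5, 0, 0, 0], [0, 0, 3, 0, 0, 0], [0, 0, 3, 0, 0, 0], [0, 0, 2.5, 0, 0, 0], [0, 0, 2, 0, 0, 0], [0, 0, 1, 0, 0, 0], [0, 0, 0.2, 0, 0, 0], [0, 0, 0, 0, 0, 0]])

```text
time: 23.0
tool_pos: [0.4644, -0.1185, 0.3443]
tool_rot: [3.141, -0.0, 3.14]
contact_force: [-0.1, -0.5, 0.3]
opening: 0.0219
grip_force: 20.0
```

Emit:
nudge_tcp(plan=[[0, 0, 0.2, 0, 0, 0], [0, 0, 0.1, 0, 0, 0], [0, 0, 0, 0, 0, 0], [0, 0, 0, 0, 0, 0], [0, 0, 0, 0, 0, 0]])

```text
time: 23.42
tool_pos: [0.4643, -0.1176, 0.3417]
tool_rot: [-3.141, 0.001, -3.142]
contact_force: [-0.1, -0.6, -1.1]
opening: 0.0218
grip_force: 20.0
```

Scaled: 0.001 m is 0.1.

Emit:
nudge_tcp(plan=[[0, 0, 0.1, 0, 0, 0], [0, 0, 0, 0, 0, 0], [0, 0, 0, 0, 0, 0]])

```text
time: 23.67
tool_pos: [0.4643, -0.1175, 0.3402]
tool_rot: [3.141, 0.0, -3.141]
contact_force: [1.4, 0.5, -0.8]
opening: 0.0219
grip_force: 20.0
```

Emit:
nudge_tcp(plan=[[0, 0, -2, 0, 0, 0], [0, 0, -2.5, 0, 0, 0], [0, 0, -2, 0, 0, 0], [0, 0, -0.5, 0, 0, 0], [0, 0, 0, 0, 0, 0], [0, 0, 0, 0, 0, 0]])

```text
time: 24.17
tool_pos: [0.464, -0.1175, 0.4094]
tool_rot: [3.141, -0.001, -3.142]
contact_force: [-0.2, -0.9, -1.5]
opening: 0.022
grip_force: 20.0
```

Emit:
nudge_tcp(plan=[[0, 0, 2, 0, 0, 0], [0, 0, 2.5, 0, 0, 0], [0, 0, 2, 0, 0, 0], [0, 0, 0.5, 0, 0, 0], [0, 0, 0, 0, 0, 0], [0, 0, 0, 0, 0, 0], [0, 0, 0, 0, 0, 0]])

```text
time: 24.75
tool_pos: [0.4643, -0.1176, 0.3399]
tool_rot: [3.141, -0.001, 3.142]
contact_force: [0.1, -0.2, -0.8]
opening: 0.0218
grip_force: 20.0
```

Emit:
nudge_tcp(plan=[[0, 0, -2, 0, 0, 0], [0, 0, -3.5, 0, 0, 0], [0, 0, -3.5, 0, 0, 0], [0, 0, -3.5, 0, 0, 0], [0, 0, -3, 0, 0, 0], [0, 0, -1, 0, 0, 0], [0, 0, 0, 0, 0, 0]])

```text
time: 25.33
tool_pos: [0.4642, -0.1175, 0.5086]
tool_rot: [-3.139, 0.006, -3.142]
contact_force: [-0.7, 0.2, -1.7]
opening: 0.022
grip_force: 20.0
```

```bash
python3 - <<'E'
from h import *
t=robot.read_camera("top");s=robot.read_camera("scene");o=robot.observe();print(o["tool_pos"],o["tool_rot"])
show("top",blobs(t["image"],(5,150,60),(14,255,255),(320,250,500,370),50));show("sc",blobs(s["image"],(5,150,60),(14,255,255),(230,120,400,260),50))
cv2.imwrite("pics/b8.png",np.hstack([cv2.resize(t["image"],(400,300)),cv2.resize(s["image"],(400,300))])[:,:,::-1])
E
```

```text
[ 0.464  -0.1175  0.5047] [ 3.1414 -0.0003  3.1416]
top area 437.0 c [460.6778 319.7444] box [450 300] [471 337] rect ((462.07159423828125, 319.8089294433594), (18.328147888183594, 37.80347442626953), 9.211027145385742) circ ((454.0, 318.5), 18.927593231201172)
top area 84.5 c [322.1429 280.9592] box [320 269] [328 291] rect ((324.0, 280.0), (8.0, 22.0), 0.0) circ ((320.5, 280.0), 11.011457443237305)
sc area 1083.5 c [298.0549 175.7215] box [279 154] [313 207] rect ((296.0, 180.5), (53.0, 34.0), 90.0) circ ((298.0, 180.5), 27.281044006347656)
sc area 865.5 c [333.2278 214.0214] box [320 194] [354 244] rect ((337.0, 219.0), (50.0, 34.0), 90.0) circ ((335.257568359375, 218.77272033691406), 26.112855911254883)
sc area 82.0 c [346.0286 200.9143] box [340 194] [355 208] rect ((347.5, 201.0), (14.0, 15.0), 90.0) circ ((346.3928527832031, 201.0), 8.836557388305664)
sc area 54.5 c [286.0364 159.1455] box [278 154] [293 166] rect ((285.87164306640625, 158.97972106933594), (11.624763488769531, 14.065963745117188), 35.53767776489258) circ ((285.2407531738281, 159.20370483398438), 7.762024402618408)
```

View pics/b8.png

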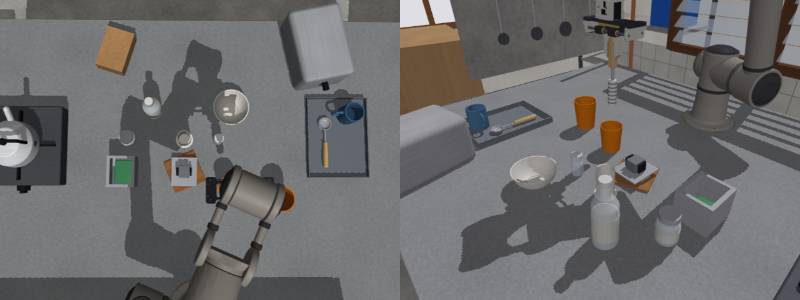

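Scaled: -0.027 m is -2.7, 0.024 m is 2.4.

Emit:
nudge_tcp(plan=[[-1.5, 1.3, 0, 0, 0, 0], [-2.7, 2.4, 0, 0, 0, 0], [-2.7, 2.4, 0, 0, 0, 0], [-2.7, 2.4, 0, 0, 0, 0], [-2.7, 2.4, 0, 0, 0, 0], [-2.7, 2.4, 0, 0, 0, 0], [-2.1, 2, 0, 0, 0, 0], [-1.5, 1.4, 0, 0, 0, 0]])

```text
time: 26.1
tool_pos: [0.652, 0.0516, 0.5019]
tool_rot: [3.141, -0.004, -3.14]
contact_force: [0.7, -0.8, -1.1]
opening: 0.0215
grip_force: 20.0
```

Emit:
nudge_tcp(plan=[[0, 0, 0, 0, 0, 0], [0, 0, 0, 0, 0, 0], [0, 0, 0, 0, 0, 0], [0, 0, 0, 0, 0, 0]])

```text
time: 26.43
tool_pos: [0.6498, 0.0485, 0.5048]
tool_rot: [-3.141, -0.001, 3.141]
contact_force: [-0.3, 0.6, -0.3]
opening: 0.0222
grip_force: 20.0
```

```bash
python3 - <<'E'
from h import *
w=robot.read_camera("wrist");np.savez("w9.npz",**w);s=robot.read_camera("scene");o=robot.observe();print(o["tool_pos"],o["tool_rot"])
cv2.imwrite("pics/w9.png",np.hstack([cv2.resize(w["image"],(400,300)),s["image"][150:450,200:600]])[:,:,::-1])
E
```

```text
[0.6497 0.0485 0.5056] [-3.1415  0.0002  3.1403]
```

View pics/w9.png

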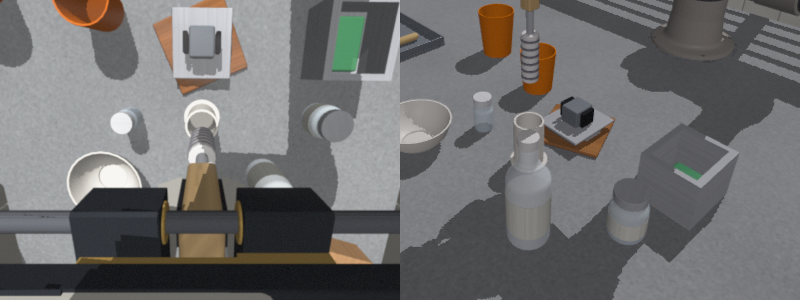

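Emit:
nudge_tcp(plan=[[-0.05, 0.1, 2, 0, 0, 0], [0, 0, 3, 0, 0, 0], [0, 0, 3, 0, 0, 0], [0, 0, 3, 0, 0, 0], [0, 0, 2.5, 0, 0, 0], [0, 0, 1.5, 0, 0, 0], [0, 0, 0.5, 0, 0, 0], [0, 0, 0, 0, 0, 0]])

```text
time: 27.2
tool_pos: [0.6504, 0.0499, 0.3493]
tool_rot: [3.141, -0.002, 3.141]
contact_force: [-0.3, 0.1, -0.1]
opening: 0.022
grip_force: 20.0
```

Emit:
nudge_tcp(plan=[[0, 0, 0.4, 0, 0, 0], [0, 0, 0.3, 0, 0, 0], [0, 0, 0, 0, 0, 0], [0, 0, 0, 0, 0, 0], [0, 0, 0, 0, 0, 0]])

```text
time: 27.62
tool_pos: [0.6508, 0.0504, 0.3439]
tool_rot: [3.142, 0.001, -3.142]
contact_force: [0.7, 1.4, -1.3]
opening: 0.022
grip_force: 20.0
```

Scaled: 0.001 m is 0.1.

Emit:
nudge_tcp(plan=[[0, 0, 0.1, 0, 0, 0], [0, 0, 0.1, 0, 0, 0], [0, 0, 0, 0, 0, 0], [0, 0, 0, 0, 0, 0], [0, 0, 0, 0, 0, 0]])

```text
time: 28.03
tool_pos: [0.6508, 0.0505, 0.3412]
tool_rot: [3.141, -0.0, -3.142]
contact_force: [0.4, 0.0, -0.8]
opening: 0.0218
grip_force: 20.0
```

Emit:
nudge_tcp(plan=[[0, 0, 0.1, 0, 0, 0], [0, 0, 0, 0, 0, 0], [0, 0, 0, 0, 0, 0], [0, 0, 0, 0, 0, 0]])

```text
time: 28.37
tool_pos: [0.6508, 0.0504, 0.3402]
tool_rot: [3.142, -0.0, -3.142]
contact_force: [-0.3, -0.0, -1.1]
opening: 0.0221
grip_force: 20.0
```

Emit:
nudge_tcp(plan=[[0, 0, 0.1, 0, 0, 0], [0, 0, 0, 0, 0, 0], [0, 0, 0, 0, 0, 0], [0, 0, 0, 0, 0, 0]])

```text
time: 28.7
tool_pos: [0.6508, 0.0504, 0.3392]
tool_rot: [3.142, 0.0, -3.142]
contact_force: [0.8, -0.1, -0.2]
opening: 0.0221
grip_force: 20.0
```

Emit:
nudge_tcp(plan=[[0, 0, 0.1, 0, 0, 0], [0, 0, 0, 0, 0, 0], [0, 0, 0, 0, 0, 0], [0, 0, 0, 0, 0, 0]])

```text
time: 29.03
tool_pos: [0.6508, 0.0504, 0.3382]
tool_rot: [3.142, -0.0, -3.142]
contact_force: [-0.3, 0.1, -0.5]
opening: 0.0223
grip_force: 20.0
```

Scaled: 0.001 m is 0.1.

Emit:
nudge_tcp(plan=[[0, 0, 0.1, 0, 0, 0], [0, 0, 0, 0, 0, 0], [0, 0, 0, 0, 0, 0], [0, 0, 0, 0, 0, 0]])

```text
time: 29.37
tool_pos: [0.6508, 0.0504, 0.3378]
tool_rot: [3.142, 0.001, -3.142]
contact_force: [-0.8, 0.2, 4.9]
opening: 0.0219
grip_force: 20.0
```

Emit:
nudge_tcp(plan=[[0, 0, 0.1, 0, 0, 0], [0, 0, 0, 0, 0, 0], [0, 0, 0, 0, 0, 0], [0, 0, 0, 0, 0, 0]])

```text
time: 29.7
tool_pos: [0.6508, 0.0505, 0.3378]
tool_rot: [3.142, 0.002, -3.142]
contact_force: [-1.4, -0.5, 8.9]
opening: 0.0219
grip_force: 20.0
```

Emit:
nudge_tcp(plan=[[0, 0, 0.1, 0, 0, 0], [0, 0, 0, 0, 0, 0], [0, 0, 0, 0, 0, 0], [0, 0, 0, 0, 0, 0]])

```text
time: 30.03
tool_pos: [0.651, 0.0505, 0.3377]
tool_rot: [3.142, 0.004, -3.142]
contact_force: [-1.7, 0.5, 12.7]
opening: 0.0216
grip_force: 20.0
```

Emit:
nudge_tcp(plan=[[0, 0, -0.25, 0, 0, 0], [0, 0, 0, 0, 0, 0], [0, 0, 0, 0, 0, 0]])

```text
time: 30.28
tool_pos: [0.6509, 0.0504, 0.3378]
tool_rot: [3.141, 0.001, 3.142]
contact_force: [0.0, 0.2, 3.8]
opening: 0.0222
grip_force: 20.0
```

Emit:
nudge_tcp(plan=[[0, 0, 0, 0, 0, 0], [0, 0, 0, 0, 0, 0], [0, 0, 0, 0, 0, 0], [0, 0, 0, 0, 0, 0], [0, 0, 0, 0, 0, 0], [0, 0, 0, 0, 0, 0], [0, 0, 0, 0, 0, 0], [0, 0, 0, 0, 0, 0]], finger_gap=0.09)

```text
time: 30.95
tool_pos: [0.6508, 0.0504, 0.3377]
tool_rot: [3.141, -0.0, 3.142]
contact_force: [0.4, -0.4, 0.9]
opening: 0.0706
grip_force: 0.0
```

Emit:
nudge_tcp(plan=[[0, 0, -2, 0, 0, 0], [0, 0, -3, 0, 0, 0], [0, 0, -3.5, 0, 0, 0], [0, 0, -3, 0, 0, 0], [0, 0, -2, 0, 0, 0], [0, 0, 0, 0, 0, 0], [0, 0, 0, 0, 0, 0]])

```text
time: 31.53
tool_pos: [0.6506, 0.0504, 0.474]
tool_rot: [-3.142, 0.003, -3.142]
contact_force: [-0.1, -0.1, -0.2]
opening: 0.09
grip_force: 0.0
```

```bash
python3 - <<'E'
from h import *
w=robot.read_camera("wrist");np.savez("w10.npz",**w);cv2.imwrite("pics/w10.png",w["image"][:,:,::-1]);o=robot.observe();print(o["tool_pos"],o["tool_rot"])
E
```

```text
[0.6506 0.0505 0.4723] [ 3.1415 -0.0004 -3.1416]
```

View pics/w10.png

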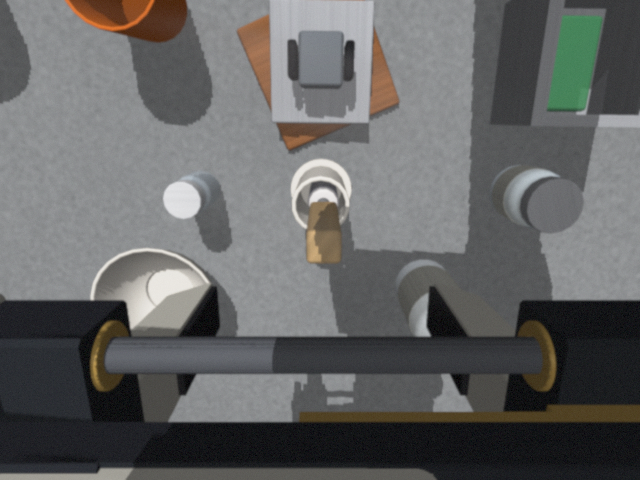

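Scaled: -0.002 m is -0.2, 0.035 m is 3.5.

Emit:
nudge_tcp(plan=[[2, -0.2, 0, 0, 0, 0], [3.5, 0, 0, 0, 0, 0], [3.5, 0, 0, 0, 0, 0], [2.5, 0, 0, 0, 0, 0], [1.45, 0, 2, 0, 0, 0], [0, 0, 3, 0, 0, 0], [0, 0, 0, 0, 0, 0], [0, 0, 0, 0, 0, 0]])

```text
time: 32.25
tool_pos: [0.521, 0.0484, 0.421]
tool_rot: [3.141, -0.005, 3.142]
contact_force: [-0.4, -0.9, 0.6]
opening: 0.0901
grip_force: 0.0
```

```bash
python3 - <<'E'
from h import *
w=robot.read_camera("wrist");np.savez("w11.npz",**w);o=robot.observe();print(o["tool_pos"],o["tool_rot"])
B=blobs(w["image"],(0,0,0),(180,255,60),(230,130,420,300),40);show("b",B[:4]);a=np.load("w3.npz")["image"];show("b3",blobs(a,(0,0,0),(180,255,60),(270,150,380,260),40)[:3])
E
```

```text
[0.5216 0.0484 0.4224] [ 3.1414 -0.0017  3.1415]
b area 327.0 c [351.3023 214.    ] box [346 195] [356 233] rect ((351.0, 214.0), (38.0, 10.0), 90.0) circ ((351.5, 214.0), 19.319778442382812)
b area 209.5 c [294.068  215.4369] box [290 195] [298 232] rect ((294.0, 213.5), (37.0, 8.0), 90.0) circ ((294.5, 213.5), 18.66825294494629)
b3 area 370.0 c [352.9556 211.0111] box [348 191] [358 232] rect ((353.0, 211.5), (41.0, 10.0), 90.0) circ ((352.5, 211.4512176513672), 20.603551864624023)
b3 area 299.0 c [292.9889 209.8667] box [288 190] [298 230] rect ((292.4842529296875, 209.9253387451172), (9.919124603271484, 40.08363342285156), 2.12109637260437) circ ((293.5, 209.9499969482422), 20.10612678527832)
```

Scaled: 0.035 m is 3.5, 0.03 m is 3.

Emit:
nudge_tcp(plan=[[0, 0, 3, 0, 0, 0], [0, 0, 3.5, 0, 0, 0], [0, 0, 3.5, 0, 0, 0], [0, 0, 3.5, 0, 0, 0], [0, 0, 3, 0, 0, 0], [0, 0, 2, 0, 0, 0], [0, 0, 1.5, 0, 0, 0], [0, 0, 1, 0, 0, 0]])

```text
time: 32.97
tool_pos: [0.5222, 0.0483, 0.2116]
tool_rot: [3.141, -0.001, 3.142]
contact_force: [0.8, -1.1, -0.4]
opening: 0.0902
grip_force: 0.0
```

Emit:
nudge_tcp(plan=[[0, 0, 0, 0, 0, 0], [0, 0, 0, 0, 0, 0], [0, 0, 0, 0, 0, 0]])

```text
time: 33.22
tool_pos: [0.5221, 0.0484, 0.2139]
tool_rot: [-3.142, 0.002, -3.142]
contact_force: [0.4, -0.3, -0.2]
opening: 0.09
grip_force: 0.0
```

```bash
python3 -c "
from h import *
print(robot.observe()['tool_pos'],robot.observe()['contact_force'])"
```

```text
[0.5221 0.0484 0.2139] [ 0.3969 -0.2683 -0.1902]
```

Emit:
nudge_tcp(plan=[[0.1, 0, 0.25, 0, 0, 0], [0, 0, 0, 0, 0, 0], [0, 0, 0, 0, 0, 0], [0, 0, 0, 0, 0, 0]])

```text
time: 33.55
tool_pos: [0.5203, 0.0484, 0.2107]
tool_rot: [3.142, 0.001, -3.142]
contact_force: [0.3, 0.4, -0.9]
opening: 0.0898
grip_force: 0.0
```

Emit:
nudge_tcp(plan=[[0, 0, 0, 0, 0, 0], [0, 0, 0, 0, 0, 0], [0, 0, 0, 0, 0, 0], [0, 0, 0, 0, 0, 0], [0, 0, 0, 0, 0, 0], [0, 0, 0, 0, 0, 0], [0, 0, 0, 0, 0, 0], [0, 0, 0, 0, 0, 0]], finger_gap=0.03, squeeze=26)

```text
time: 34.22
tool_pos: [0.5203, 0.0485, 0.2103]
tool_rot: [3.142, 0.0, -3.141]
contact_force: [-2.0, -0.3, 11.4]
opening: 0.0415
grip_force: 17.4
```

Emit:
nudge_tcp(plan=[[0, 0, 0, 0, 0, 0], [0, 0, 0, 0, 0, 0], [0, 0, 0, 0, 0, 0], [0, 0, 0, 0, 0, 0]])

```text
time: 34.55
tool_pos: [0.5203, 0.0485, 0.2105]
tool_rot: [3.142, 0.0, 3.142]
contact_force: [-1.6, 0.4, 5.6]
opening: 0.0413
grip_force: 26.0
```

Emit:
nudge_tcp(plan=[[0, 0, -1, 0, 0, 0], [0, 0, -2, 0, 0, 0], [0, 0, -3, 0, 0, 0], [0, 0, -3.5, 0, 0, 0], [0, 0, -3.5, 0, 0, 0], [0, 0, -3, 0, 0, 0], [0, 0, -1.5, 0, 0, 0], [0, 0, 0, 0, 0, 0]])

```text
time: 35.22
tool_pos: [0.5207, 0.0485, 0.3893]
tool_rot: [-3.141, 0.008, -3.141]
contact_force: [1.0, -0.1, -3.5]
opening: 0.0408
grip_force: 25.9
```

Scaled: 0.035 m is 3.5, 0.03 m is 3.

Emit:
nudge_tcp(plan=[[0, 2, 0, 0, 0, 0], [0, 3, 0, 0, 0, 0], [0, 3.5, 0, 0, 0, 0], [0, 3.5, 0, 0, 0, 0], [0, 3.5, 0, 0, 0, 0], [0, 3.5, 0, 0, 0, 0], [0, 3, 0, 0, 0, 0], [0, 1.5, 0, 0, 0, 0]])

```text
time: 35.88
tool_pos: [0.5194, 0.2866, 0.3831]
tool_rot: [3.141, -0.003, -3.139]
contact_force: [0.6, -0.2, -2.4]
opening: 0.0408
grip_force: 25.9
```

Emit:
nudge_tcp(plan=[[0, 0, 0, 0, 0, 0], [0, 0, 0, 0, 0, 0], [0, 0, 0, 0, 0, 0], [0, 0, 0, 0, 0, 0], [0, 0, 0, 0, 0, 0]])

```text
time: 36.3
tool_pos: [0.5206, 0.2821, 0.3852]
tool_rot: [-3.141, -0.0, 3.14]
contact_force: [-0.1, -0.7, -2.7]
opening: 0.0407
grip_force: 25.9
```

```bash
python3 - <<'E'
from h import *
w=robot.read_camera("wrist");np.savez("w12.npz",**w)
a=np.load("w2.npz")["image"];b=w["image"]
cv2.imwrite("pics/w12.png",np.hstack([a[120:420,180:480],b[120:420,180:480]])[:,:,::-1])
o=robot.observe();print(o["tool_pos"],o["tool_rot"],o["opening"],o["contact_force"])
E
```

```text
[0.5206 0.2823 0.3853] [-3.1415  0.0001  3.1399] 0.040849928425140264 [-0.2567  0.8707 -1.962 ]
```

View pics/w12.png

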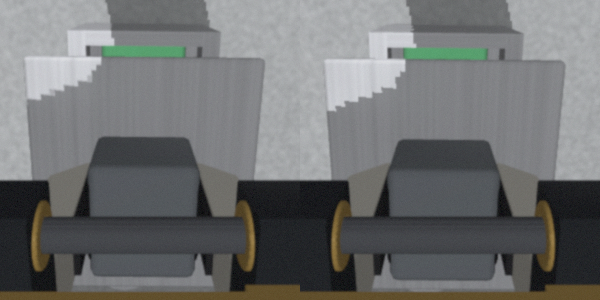

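Scaled: 0.0011 m is 0.11, 0.0003 m is 0.03.

Emit:
nudge_tcp(plan=[[0.03, 0.11, 2, 0, 0, 0], [0, 0, 2.5, 0, 0, 0], [0, 0, 2, 0, 0, 0], [0, 0, 1.5, 0, 0, 0], [0, 0, 0.5, 0, 0, 0], [0, 0, 0, 0, 0, 0], [0, 0, 0, 0, 0, 0], [0, 0, 0, 0, 0, 0]])

```text
time: 37.02
tool_pos: [0.5204, 0.2845, 0.3016]
tool_rot: [3.141, 0.002, 3.141]
contact_force: [0.1, -0.2, -2.2]
opening: 0.0409
grip_force: 25.9
```

```bash
python3 -c "
from h import *
o=robot.observe();print(o['tool_pos'],o['tool_rot'],o['contact_force'])"
```

```text
[0.5204 0.2845 0.3016] [3.1406 0.0024 3.1413] [ 0.0842 -0.1876 -2.1505]
```

Emit:
nudge_tcp(plan=[[0, -0.11, 0.4, 0, 0, 0], [0, 0, 0.4, 0, 0, 0], [0, 0, 0.3, 0, 0, 0], [0, 0, 0, 0, 0, 0], [0, 0, 0, 0, 0, 0], [0, 0, 0, 0, 0, 0]])

```text
time: 37.52
tool_pos: [0.52, 0.2835, 0.2893]
tool_rot: [3.141, 0.0, -3.142]
contact_force: [-0.6, 0.6, -2.8]
opening: 0.0408
grip_force: 25.9
```

Emit:
nudge_tcp(plan=[[0, 0, 0.3, 0, 0, 0], [0, 0, 0.3, 0, 0, 0], [0, 0, 0.2, 0, 0, 0], [0, 0, 0, 0, 0, 0], [0, 0, 0, 0, 0, 0], [0, 0, 0, 0, 0, 0]])

```text
time: 38.02
tool_pos: [0.52, 0.2835, 0.2813]
tool_rot: [3.141, 0.0, -3.142]
contact_force: [-0.3, -0.3, -1.7]
opening: 0.0407
grip_force: 25.9
```

Plug is in the mouth without contact. Continue to seat.

Scaled: 0.001 m is 0.1.

Emit:
nudge_tcp(plan=[[0, 0, 0.1, 0, 0, 0], [0, 0, 0.1, 0, 0, 0], [0, 0, 0, 0, 0, 0], [0, 0, 0, 0, 0, 0]])

```text
time: 38.35
tool_pos: [0.52, 0.2834, 0.2792]
tool_rot: [3.142, -0.0, 3.142]
contact_force: [0.6, -0.5, -1.7]
opening: 0.0407
grip_force: 25.9
```

Emit:
nudge_tcp(plan=[[0, 0, 0.1, 0, 0, 0], [0, 0, 0, 0, 0, 0], [0, 0, 0, 0, 0, 0], [0, 0, 0, 0, 0, 0]])

```text
time: 38.68
tool_pos: [0.52, 0.2835, 0.2786]
tool_rot: [3.141, 0.001, -3.142]
contact_force: [-0.0, -0.7, 0.5]
opening: 0.0409
grip_force: 26.0
```

Emit:
nudge_tcp(plan=[[0, 0, 0.1, 0, 0, 0], [0, 0, 0, 0, 0, 0], [0, 0, 0, 0, 0, 0], [0, 0, 0, 0, 0, 0]])

```text
time: 39.02
tool_pos: [0.52, 0.2835, 0.2785]
tool_rot: [3.141, 0.001, -3.142]
contact_force: [-1.8, -1.8, 8.2]
opening: 0.0409
grip_force: 26.0
```

Seated (0.2785, as predicted). Release and rise, then check.

Emit:
nudge_tcp(plan=[[0, 0, 0, 0, 0, 0], [0, 0, 0, 0, 0, 0], [0, 0, 0, 0, 0, 0], [0, 0, 0, 0, 0, 0], [0, 0, 0, 0, 0, 0], [0, 0, 0, 0, 0, 0], [0, 0, 0, 0, 0, 0], [0, 0, 0, 0, 0, 0]], finger_gap=0.09)

```text
time: 39.68
tool_pos: [0.52, 0.2834, 0.277]
tool_rot: [3.142, -0.0, 3.142]
contact_force: [-0.1, 1.0, 0.4]
opening: 0.0883
grip_force: 0.0
```

Emit:
nudge_tcp(plan=[[0, 0, 0, 0, 0, 0], [0, 0, -2, 0, 0, 0], [0, 0, -3, 0, 0, 0], [0, 0, -3, 0, 0, 0], [0, 0, -2, 0, 0, 0], [0, 0, 0, 0, 0, 0], [0, 0, 0, 0, 0, 0], [0, 0, 0, 0, 0, 0]])

```text
time: 40.35
tool_pos: [0.5197, 0.2833, 0.3763]
tool_rot: [-3.141, -0.001, 3.142]
contact_force: [-0.1, -0.9, 0.3]
opening: 0.0903
grip_force: 0.0
```

```bash
python3 - <<'E'
from h import *
w=robot.read_camera("wrist");s=robot.read_camera("scene");t=robot.read_camera("top")
cv2.imwrite("pics/w13.png",np.hstack([cv2.resize(w["image"],(400,300)),s["image"][150:450,200:600]])[:,:,::-1])
print(robot.observe()["tool_pos"]);show("b",blobs(w["image"],(0,0,0),(180,255,60),(265,190,390,310),60)[:3])
show("t",blobs(t["image"],(5,150,60),(14,255,255),(340,250,500,370),100));show("s",blobs(s["image"],(5,150,60),(14,255,255),(230,120,400,260),50))
E
```

```text
[0.5198 0.2833 0.3757]
b area 851.0 c [364.4265 253.0147] box [356 223] [373 283] rect ((364.4839172363281, 253.01512145996094), (16.71059226989746, 60.095664978027344), 1.7899105548858643) circ ((365.0, 253.0), 30.413911819458008)
b area 691.5 c [282.     252.4088] box [275 225] [289 282] rect ((282.0, 253.5), (14.0, 57.0), 0.0) circ ((283.0, 253.5263214111328), 28.54393196105957)
b area 70.5 c [342.8571 216.2857] box [335 213] [353 221] rect ((344.0, 217.0), (8.0, 18.0), 90.0) circ ((344.0, 216.5), 9.12424373626709)
t area 1273.5 c [449.9915 317.5812] box [428 299] [471 337] rect ((449.5, 318.0), (38.0, 43.0), 90.0) circ ((449.0, 318.5), 22.29920196533203)
t area 861.0 c [366.08 298.93] box [349 282] [382 315] rect ((365.5, 298.5), (33.0, 33.0), 90.0) circ ((365.49212646484375, 298.33465576171875), 17.238361358642578)
s area 1240.0 c [295.5846 172.8272] box [278 154] [313 207] rect ((295.5, 180.5), (53.0, 35.0), 90.0) circ ((296.3096618652344, 179.97994995117188), 27.612838745117188)
s area 494.0 c [345.7584 215.1854] box [339 193] [355 244] rect ((345.847412109375, 218.78982543945312), (15.631964683532715, 51.219635009765625), 3.814074993133545) circ ((341.5, 218.5), 25.62235450744629)
s area 69.5 c [328.2785 199.7089] box [320 193] [339 209] rect ((328.7671203613281, 199.71231079101562), (11.938197135925293, 21.067407608032227), 69.44395446777344) circ ((329.5, 202.0), 11.011457443237305)
```

View pics/w13.png

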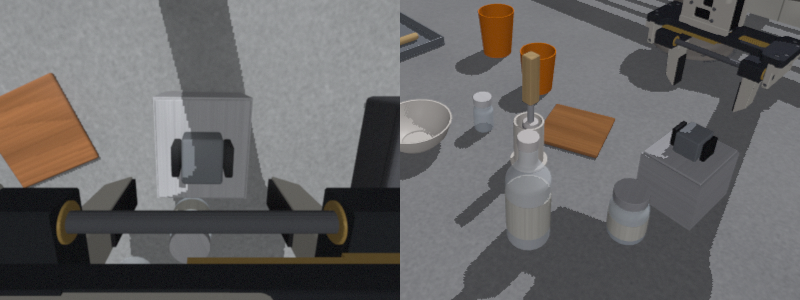

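Scaled: -0.03 m is -3.

Emit:
nudge_tcp(plan=[[0, 0, -3, 0, 0, 0], [0, 0, -3, 0, 0, 0], [0, 0, 0, 0, 0, 0], [0, 0, 0, 0, 0, 0]])

```text
time: 40.83
tool_pos: [0.5201, 0.2835, 0.4382]
tool_rot: [3.141, 0.002, -3.142]
contact_force: [0.7, -0.5, -1.2]
opening: 0.09
grip_force: 0.0
```

```bash
python3 -c "
from cell import robot
print(robot.hand_in())"
```

```text
the job is handed in; nothing more can be done
None
```

I handed the job in at about 41 s: only the tall and middle cups were there, and both were scrubbed in that order, with the brush back in its holder and the lid back on the tin, its buttons out. The one doubt is depth: the brush sat about 4 mm higher in the grip than I assumed, so it probably stopped 3–4 mm above each cup's floor and about 5 mm above the soap; I did not redo it.

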